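# Gauge the slot of a cell holder with a comb of stepped leaves

## Robot

A 6-joint arm with a two-finger parallel gripper is mounted at the origin on a cart in front of the work surface, level with it; the furniture and walls round the work are solid. World frame = base frame: x ahead of the robot, y to its left, z up, the work surface at z = 0. Lengths are in m, angles in rad, forces in N, time in s.
With the tool pointing down it reaches from about 0.35 to 0.925 m from the base axis. Payload 6.4 kg.
Tool frame: the origin (TCP) lies at the centre of the arm's flange, where the gripper is bolted on; the fingertips stand 173 mm ahead of it and the grasp point (between the pads) lies arm.tcp_to_grasp ahead of it (arm.tcp_to_grasp is the distance from the TCP to the grasp point, in m); z points along the fingers, y is the direction in which the jaws open and shut (so a half turn about z gives the same grasp; the last joint's range is limited). The gripper opens to 85 mm and grips with 20 to 120 N. Pads are 22 mm wide; open, the fingers measure 114 mm over their backs; the gripper's body (76 mm by 85 mm) begins 54 mm behind the grasp point. The pads swing forward as they close: fully open they stand 13 mm farther back than shut.
Start: joints at [1.025, 0.245, 1.558, -0, 1.339, -0.174], TCP at [0.236, 0.606, 0.405] pointing down, gripper open.
Joint ranges: [-3.13, 3.13], [-1.02, 2.26], [0.13, 2.54], [-0.95, 4.09], [0.21, 2.88], [-2.74, 2.74]. Speed limits (rad/s): [2.57, 2.57, 3.14, 3.14, 3.14, 3.14].

## Interface

Orientations are given as a 3x3 rotation matrix whose columns are the frame's x, y, z axes.
In Python, from rig import arm, imaging, close_job, spotter gives the robot as it stands.
- The arm moves only by the tool step_arm, never from a script. Its argument "deltas" is a list of rows, each an object with "translation": the shift along the tool's x, y, z scaled (see below), a list of three; "angular": the turn, a rotation vector about the tool's x, y, z scaled (see below), a list of three; "gripper": the opening, from -1 (shut) to 1 (fully open). A call has 1 to 20 rows; each row shifts and turns the commanded pose from where the row before left it, along the tool's axes as they then stand; what a row does not reach is not made up. The controller multiplies each number of a shift by 0.05 m and each number of a turn by 8 degrees. A row lasts 1/8 s, in which the tool goes at most 62.5 mm and 10.7 degrees, less where a joint would pass 70% of its speed; a pose out of reach is approached as far as the arm can. A call with a number of a shift or a turn outside -1 to 1 is refused whole. A call with a gripper value outside its range is refused whole. The fingers move at their own pace and stop on an object; "force" is the grip in N (left out, the last holds). Time passes only in rows, so rows that do not move let the fingers close. It gives the time, the measured TCP pose, the force and the opening at its end, in the units of the state.
- arm.read_state(): the state, without advancing time (a new reading comes with each control period).
- imaging.get_image(name): name is "side" or "top" or "wrist"; returns a dict with "frame" (384x512x3 uint8, blue, green, red), "fx", "fy", "cx", "cy" (pixels), "eye" and "attitude" of the camera in the world. Camera axes: x right, y down, z forward; pixel columns grow to the right and rows downward; lengths in m; the calibration is good to about 2 mm. A picture is of the moment at which its call begins. There is no depth.
- close_job(): hands the job in, once; it reports no verdict.
Trained networks look in a picture, given as the dict that the camera call returned (one of the last four; its "shot" number tells which), for a name from the list of things; names that differ only in an ending like _2 or _b are one class to them, and where a whole thing is asked for, a point or a joint stands for the part that bears it (a point fixed in the world has none). Each returns a list of dicts, best first, with "p" (0 to 1); they miss things now and then, are a little off and sometimes report something else, mostly with a low value. They report only what shows in the picture. A call takes as long as a camera call. They do not tell look-alikes from the thing itself.
- spotter.outline_of(picture, name): "pixels" (384x512 bool, what is visible of it) and "extent" ([left, top, right, bottom] in pixels, round what is visible of it).
The state is a dict: "clock": time; "q": joint angles; "joint_vel": joint speeds; "effort": joint torques, N m; "tcp_pos": TCP position; "tool_rot": TCP orientation; "contact_force": force on the tool from outside, world axes, zero at the start; "wrist_torque": the same for the moment, N m; "opening": finger opening in m.
Only numpy, scipy, OpenCV 4.12 (cv2) and the standard library are available. Lean on these libraries where they do the work, as an engineer would, in place of code of your own. Each camera call takes 0.05 s, during which the arm holds its last target.

## Task

Find out how wide the slot of the cell holder on the round stage is: take the comb gauge by its orange handle and try its leaves in that slot one after another from the thinnest up, pushing each gently down until it is fully home (bar lying on the holder) or will go no further, until you reach one that does not go in. Then put the thickest leaf that did go in back into the slot, fully home, and let go, leaving the gauge standing there. Press gently, never over 40 N, and leave the vial, the dropper bottle and the petri dish beside the stage where they are.

Things in the scene. Friction and masses are not known exactly. Their poses are not given: they have to be found in the camera images.
- stage: round aluminium stage, 120 mm across, 8 mm high, fixed; origin at the centre of its underside. One of the three holders, a different one from start to start, stands centred on it and is the one to gauge; the other two stand on a grey tray at the right
- holder_a: dark steel cell holder, fixed block 30 x 34 x 36 mm (x, y, z) on a 4 mm foot 44 x 46 mm; origin under its centre, top at z = 36 mm. Slot through the middle along x, open at top and both x ends, 32 mm deep; mouth 18 mm wide (y), tapering at 30 degrees off vertical each side to the unknown slot width: each leaf is about 1.5 mm or more thinner, or thicker, than the slot
- holder_b: like holder_a in size and outside shape (30 x 34 x 36 mm, origin under its centre), but with another slot width
- holder_c: like holder_a in size and outside shape (30 x 34 x 36 mm, origin under its centre), but with another slot width
- gauge_handle (a point): centre of the comb gauge's upright orange handle, 18 x 24 x 44 mm (x, y, z), 60 mm above the leaf tips. The handle stands on the middle of a dark bar 16 x 110 x 10 mm, from which four steel leaves hang; the gauge (about 140 g) stands on them. Bar's top is 22 mm, its underside 32 mm below this point. y runs along the bar towards the thickest leaf
- gauge: the same gauge, origin between the leaf tips, 60 mm under the handle's centre. Leaves 14 mm wide (x), 28 mm long, at y = -45, -15, +15, +45 mm, 5, 8, 11, 14 mm thick (y); a green dot on the bar marks the thinnest. Fully home, the bar lies on the holder's top, across the slot (gauge y along holder y), the other leaves hanging clear beside the holder
- leaf1_tip (a point): centre of the lower end of the 5 mm leaf
- leaf2_tip (a point): centre of the lower end of the 8 mm leaf
- leaf3_tip (a point): centre of the lower end of the 11 mm leaf
- leaf4_tip (a point): centre of the lower end of the 14 mm leaf
- green_vial: white vial with a green cap, 26 mm across, 78 mm high, near the stage; origin under its centre; bystander
- blue_bottle: white dropper bottle with a blue tip, 36 mm across, 97 mm high, near the stage; origin under its centre; bystander
- dish: petri dish 63 mm across, 13 mm high, near the stage; origin under its centre; bystander
There are look-alikes about, which are no part of the job. There is more than one size of the gauge; the one meant has the size given above.

How it is judged:
On the way, in this order (a step that is already met when the one before it is completed fails the run):
1. the thinnest leaf has been fully home in the slot of the holder on the stage (((horizontal distance between holder_c and stage below 0.02 m and x of leaf1_tip in the frame of holder_c between -0.009 and 0.009 m and y of leaf1_tip in the frame of holder_c between -0.0045 and 0.0045 m and z of leaf1_tip in the frame of holder_c below 0.012 m and angle between gauge's own z axis and vertical below 0.2 rad) or (horizontal distance between holder_a and stage below 0.02 m and x of leaf1_tip in the frame of holder_a between -0.009 and 0.009 m and y of leaf1_tip in the frame of holder_a between -0.0045 and 0.0045 m and z of leaf1_tip in the frame of holder_a below 0.012 m and angle between gauge's own z axis and vertical below 0.2 rad) or (horizontal distance between holder_b and stage below 0.02 m and x of leaf1_tip in the frame of holder_b between -0.009 and 0.009 m and y of leaf1_tip in the frame of holder_b between -0.0045 and 0.0045 m and z of leaf1_tip in the frame of holder_b below 0.012 m and angle between gauge's own z axis and vertical below 0.2 rad))), for 0.1 s.
2. the second leaf has been tried: fully home if it fits, otherwise pressed into the mouth of the slot until it bore (over 1.5 N) (((horizontal distance between holder_c and stage below 0.02 m and x of leaf2_tip in the frame of holder_c between -0.009 and 0.009 m and y of leaf2_tip in the frame of holder_c between -0.0045 and 0.0045 m and z of leaf2_tip in the frame of holder_c below 0.036 m and contact force between gauge and holder_c above 1.5 N) or (horizontal distance between holder_a and stage below 0.02 m and x of leaf2_tip in the frame of holder_a between -0.009 and 0.009 m and y of leaf2_tip in the frame of holder_a between -0.0045 and 0.0045 m and z of leaf2_tip in the frame of holder_a below 0.012 m and angle between gauge's own z axis and vertical below 0.2 rad) or (horizontal distance between holder_b and stage below 0.02 m and x of leaf2_tip in the frame of holder_b between -0.009 and 0.009 m and y of leaf2_tip in the frame of holder_b between -0.0045 and 0.0045 m and z of leaf2_tip in the frame of holder_b below 0.012 m and angle between gauge's own z axis and vertical below 0.2 rad))), for 0.1 s.
3. if the second leaf did not fit, the first is fully home again; otherwise the third leaf has been tried in the same way (((horizontal distance between holder_c and stage below 0.02 m and x of leaf1_tip in the frame of holder_c between -0.009 and 0.009 m and y of leaf1_tip in the frame of holder_c between -0.0045 and 0.0045 m and z of leaf1_tip in the frame of holder_c below 0.012 m and angle between gauge's own z axis and vertical below 0.2 rad) or (horizontal distance between holder_a and stage below 0.02 m and x of leaf3_tip in the frame of holder_a between -0.009 and 0.009 m and y of leaf3_tip in the frame of holder_a between -0.0045 and 0.0045 m and z of leaf3_tip in the frame of holder_a below 0.036 m and contact force between gauge and holder_a above 1.5 N) or (horizontal distance between holder_b and stage below 0.02 m and x of leaf3_tip in the frame of holder_b between -0.009 and 0.009 m and y of leaf3_tip in the frame of holder_b between -0.0045 and 0.0045 m and z of leaf3_tip in the frame of holder_b below 0.012 m and angle between gauge's own z axis and vertical below 0.2 rad))), for 0.1 s.
4. the slot takes only the first leaf: it is let go, fully home; takes two: the second is fully home again; takes three: the fourth has been pressed into the mouth until it bore (((horizontal distance between holder_c and stage below 0.02 m and x of leaf1_tip in the frame of holder_c between -0.009 and 0.009 m and y of leaf1_tip in the frame of holder_c between -0.0045 and 0.0045 m and z of leaf1_tip in the frame of holder_c below 0.012 m and angle between gauge's own z axis and vertical below 0.2 rad and contact force between the fingers and gauge below 0.05 N) or (horizontal distance between holder_a and stage below 0.02 m and x of leaf2_tip in the frame of holder_a between -0.009 and 0.009 m and y of leaf2_tip in the frame of holder_a between -0.0045 and 0.0045 m and z of leaf2_tip in the frame of holder_a below 0.012 m and angle between gauge's own z axis and vertical below 0.2 rad) or (horizontal distance between holder_b and stage below 0.02 m and x of leaf4_tip in the frame of holder_b between -0.009 and 0.009 m and y of leaf4_tip in the frame of holder_b between -0.0045 and 0.0045 m and z of leaf4_tip in the frame of holder_b below 0.036 m and contact force between gauge and holder_b above 1.5 N))), for 0.1 s.
At the end, for the whole second after the job is handed in: the thickest leaf that fits stands in the slot of the holder on the stage: its lower end within 4 mm of fully home (28 mm below the holder's top), within 4.5 mm of the slot's middle across it and 9 mm along it, gauge tilted less than 0.2 rad, released and at rest (((horizontal distance between holder_c and stage below 0.02 m and x of leaf1_tip in the frame of holder_c between -0.009 and 0.009 m and y of leaf1_tip in the frame of holder_c between -0.0045 and 0.0045 m and z of leaf1_tip in the frame of holder_c below 0.012 m and angle between gauge's own z axis and vertical below 0.2 rad) or (horizontal distance between holder_a and stage below 0.02 m and x of leaf2_tip in the frame of holder_a between -0.009 and 0.009 m and y of leaf2_tip in the frame of holder_a between -0.0045 and 0.0045 m and z of leaf2_tip in the frame of holder_a below 0.012 m and angle between gauge's own z axis and vertical below 0.2 rad) or (horizontal distance between holder_b and stage below 0.02 m and x of leaf3_tip in the frame of holder_b between -0.009 and 0.009 m and y of leaf3_tip in the frame of holder_b between -0.0045 and 0.0045 m and z of leaf3_tip in the frame of holder_b below 0.012 m and angle between gauge's own z axis and vertical below 0.2 rad)) and contact force between the fingers and gauge below 0.05 N and linear speed of gauge below 0.01 m/s); the robot touches nothing.
It fails at once if the gauge is pressed on a holder with more than 40 N (contact force between gauge and holder_c above 40 N or contact force between gauge and holder_a above 40 N or contact force between gauge and holder_b above 40 N).
It fails at once if the vial is moved by more than 20 mm (distance of green_vial from where it was at the start of the episode above 0.02 m).
It fails at once if the dropper bottle is moved by more than 20 mm (distance of blue_bottle from where it was at the start of the episode above 0.02 m).
It fails at once if the petri dish is moved by more than 20 mm (distance of dish from where it was at the start of the episode above 0.02 m).
It also fails if it takes over 58 s, if anything falls off the work surface, if the arm or the gripper's body presses on something with over 40 N, if the wrist force passes 120 N, or if a joint passes its speed limit or range.

## Working session

There is one attempt and no reset: what is moved stays moved. The work goes in short steps, Python scripts to look and compute and a tool call to move; the robot and the scene stay as the last step left them, time stands still between calls to the robot, and variables do not carry over. Pictures are saved under pics/ and viewed, and the job is handed in when it is done.

Besides the shell and the picture viewer there is one more tool, called after "Call:" in YAML: its name, and indented under it one key for each argument. step_arm: Moves the arm, as the interface text tells. Shifts and turns lie within -1 to 1; 1 stands for 0.05 m of shift or 8 degrees of turn. Its arguments: {"type":"object","properties":{"deltas":{"type":"array","items":{"type":"object","properties":{"translation":{"type":"array","items":{"type":"number"}},"angular":{"type":"array","items":{"type":"number"}},"gripper":{"type":"number"}}}},"force":{"type":"number"}},"required":["deltas"]}

```bash
mkdir -p pics; ls; cat > h.py <<'E'
import numpy as np, cv2
from rig import arm, imaging, close_job, spotter
def shot(n,f=None):
    p=imaging.get_image(n)
    if f: cv2.imwrite('pics/'+f,p['frame'])
    return p
def proj(p,X):
    R=np.array(p['attitude']);e=np.array(p['eye'])
    c=(np.atleast_2d(X)-e)@R
    return np.c_[p['fx']*c[:,0]/c[:,2]+p['cx'],p['fy']*c[:,1]/c[:,2]+p['cy']]
def ray(p,u,v,z):
    R=np.array(p['attitude']);e=np.array(p['eye'])
    d=R@np.array([(u-p['cx'])/p['fx'],(v-p['cy'])/p['fy'],1.])
    return e+d*(z-e[2])/d[2]
E
python3 - <<'E'
from h import *
s=arm.read_state();print({k:np.round(v,3).tolist() for k,v in s.items()},arm.tcp_to_grasp)
for n in['top','side']:
    p=shot(n,n+'0.png');print(n,p['eye'],np.round(p['attitude'],3).tolist(),p['fx'],p['cx'],p['cy'])
    for k in['gauge','gauge_handle','holder_a','stage','green_vial','blue_bottle','dish']:
        for d in spotter.outline_of(p,k)[:5]: print(k,round(d['p'],2),d['extent'])
E
```

```text
pics
{'clock': 0.0, 'q': [1.025, 0.246, 1.559, -0.0, 1.339, -0.174], 'joint_vel': [0.001, 0.0, -0.002, -0.0, 0.002, 0.0], 'effort': [-0.001, -42.952, -32.613, -0.0, 0.005, 0.0], 'tcp_pos': [0.236, 0.605, 0.404], 'tool_rot': [[-0.932, 0.363, -0.001], [0.363, 0.932, -0.002], [0.0, -0.002, -1.0]], 'contact_force': [-0.453, 0.751, -0.174], 'wrist_torque': [0.043, -0.024, 0.018], 'opening': 0.086} 0.1547
top [ 0.31523297 -0.0054203   1.22670087] [[0.021, -0.982, 0.188], [-1.0, -0.018, 0.02], [-0.016, -0.188, -0.982]] 355.76957938030677 251.68509896609993 192.49749616429762
gauge 0.97 [341.7, 151.1, 373.8, 184.4]
gauge 0.7 [282.2, 223.4, 315.9, 233.5]
gauge_handle 0.58 [343.7, 149.9, 378.2, 184.0]
gauge_handle 0.43 [281.8, 218.4, 315.9, 233.0]
holder_a 0.76 [348.9, 229.7, 363.9, 242.1]
holder_a 0.53 [345.2, 211.8, 363.4, 219.6]
holder_a 0.48 [195.0, 211.5, 209.9, 222.5]
stage 0.8 [181.9, 198.2, 220.0, 235.2]
green_vial 0.45 [194.3, 173.7, 206.8, 187.4]
blue_bottle 0.47 [283.7, 223.5, 314.3, 229.3]
dish 0.65 [172.2, 173.3, 190.8, 192.5]
side [-0.4071197  -0.47070677  0.77616766] [[0.456, -0.495, 0.739], [-0.89, -0.275, 0.365], [0.022, -0.824, -0.566]] 478.7484015274848 250.7638485497155 195.82831653341344
gauge 0.83 [259.1, 219.9, 303.4, 255.7]
gauge 0.71 [371.2, 196.2, 408.9, 245.2]
gauge 0.42 [192.2, 161.0, 199.8, 185.2]
gauge 0.39 [164.0, 169.2, 185.7, 184.6]
gauge_handle 0.91 [370.4, 196.2, 405.8, 244.5]
gauge_handle 0.65 [261.2, 221.0, 305.7, 256.8]
gauge_handle 0.26 [346.8, 248.2, 368.3, 273.8]
holder_a 0.85 [163.6, 191.8, 183.5, 209.2]
holder_a 0.8 [342.2, 267.1, 363.7, 288.1]
holder_a 0.74 [167.9, 168.2, 182.9, 183.5]
holder_a 0.57 [348.7, 246.8, 368.9, 270.8]
stage 0.61 [153.8, 195.4, 191.7, 219.5]
stage 0.57 [258.6, 222.4, 304.6, 256.9]
green_vial 0.73 [195.3, 162.6, 200.4, 188.8]
green_vial 0.25 [263.6, 218.8, 305.1, 252.2]
blue_bottle 0.65 [212.8, 161.5, 224.2, 192.6]
dish 0.74 [165.4, 167.4, 184.3, 182.7]
```

```bash
python3 - <<'E'
import cv2
a=cv2.imread('pics/top0.png');cv2.imwrite('pics/t1.png',cv2.resize(a[140:270,160:390],None,fx=3.4,fy=3.4,interpolation=2))
b=cv2.imread('pics/side0.png');cv2.imwrite('pics/s1.png',cv2.resize(b[140:310,140:420],None,fx=2.8,fy=2.8,interpolation=2))
E
```

```text
(no output)
```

View pics/t1.png

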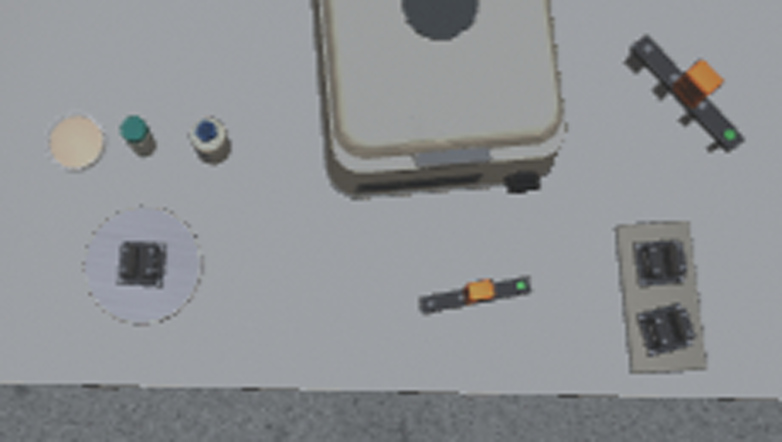

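View pics/s1.png

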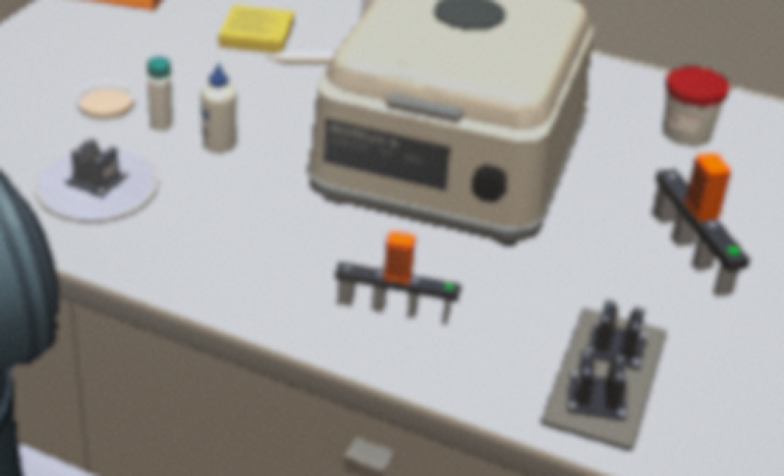

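View pics/top0.png

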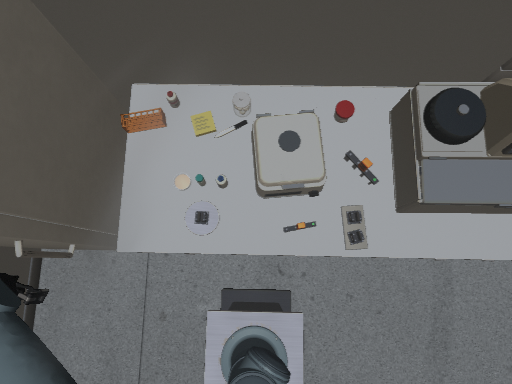

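```bash
python3 - <<'E'
from h import *
pt=shot('top');ps=shot('side');w=shot('wrist','w0.png')
print('wrist cam',w['eye'],np.round(w['attitude'],3).tolist(),w['fx'],w['cx'],w['cy'])
for (a,z) in [((283.5,229.7),.038),((316.2,223.8),.038),((345.3,153.2),.05),((378.2,181.2),.05),((201,216.7),.008),((202,217),.04),((301,225.5),.082)]:
    print(a,ray(pt,*a,z).round(4))
# side: stage center & bar ends
s=lambda u,v:(140+u/2.8,140+v/2.8)
for (a,z) in [((338,268),.038),((460,286),.038),((97,184),.008),((400,238),.082)]:
    print('side',ray(ps,*s(*a),z).round(4))
E
```

```text
wrist cam [0.16562268 0.63375966 0.37358015] [[0.363, 0.89, 0.277], [0.932, -0.347, -0.108], [-0.0, 0.297, -0.955]] 301.75845337174445 252.2189485238385 187.97051330345175
(283.5, 229.7) [ 0.4187 -0.0904  0.038 ]
(316.2, 223.8) [ 0.4405 -0.1993  0.038 ]
(345.3, 153.2) [ 0.6835 -0.2998  0.05  ]
(378.2, 181.2) [ 0.5872 -0.4074  0.05  ]
(201, 216.7) [0.4603 0.1919 0.008 ]
(202, 217) [0.4556 0.1833 0.04  ]
(301, 225.5) [ 0.4294 -0.1434  0.082 ]
side [ 0.4162 -0.0939  0.038 ]
side [ 0.4447 -0.1963  0.038 ]
side [0.4525 0.1853 0.008 ]
side [ 0.428  -0.1446  0.082 ]
```

View pics/w0.png

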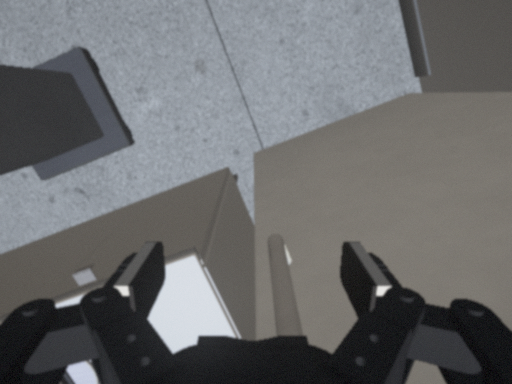

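```bash
cat >> h.py <<'E'
import json
from scipy.spatial.transform import Rotation as Rn
def Rt(yang): # tool down, tool y at angle yang
    y=np.array([np.cos(yang),np.sin(yang),0]);z=np.array([0,0,-1.]);return np.c_[np.cross(y,z),y,z]
def plan(pts,grip,start=None,vmax=0.055,wmax=10,dec=2,extra=0):
    """pts list of (pos,yang[,vmax]); prints rows"""
    s=arm.read_state()
    P=np.array(s['tcp_pos']) if start is None else np.array(start[0]);R=np.array(s['tool_rot']) if start is None else Rt(start[1])
    rows=[]
    for t in pts:
        T=np.array(t[0]);RT=Rt(t[1]);v=t[2] if len(t)>2 else vmax
        rv=(Rn.from_matrix(R.T@RT)).as_rotvec()
        n=int(max(np.ceil(np.linalg.norm(T-P)/v),np.ceil(np.degrees(np.linalg.norm(rv))/7.9),1))
        while 1:
            ok=True;p=P.copy();r=R.copy();out=[]
            for i in range(n):
                d=r.T@((T-p)/(n-i))/0.05
                w=np.degrees(Rn.from_matrix(r.T@RT).as_rotvec())/(n-i)/8
                if np.abs(d).max()>1 or np.abs(w).max()>1: ok=False
                d=np.round(d,dec)+0.;w=np.round(w,dec)+0.
                p=p+r@d*0.05;r=r@Rn.from_rotvec(np.radians(w*8)).as_matrix()
                out.append({"translation":d.tolist(),"angular":w.tolist(),"gripper":grip})
            if ok: break
            n+=1
        rows+=out;P,R=p,r
    print(len(rows),'end',P.round(4),'yang',np.arctan2(R[1,1],R[0,1]).round(4));print(json.dumps(rows))
E
python3 -c "
from h import *
plan([((.42,.17,.33),1.571)],1)"
```

```text
9 end [0.42   0.1701 0.3302] yang 1.5704
[{"translation": [-0.73, -0.75, 0.17], "angular": [0.0, 0.0, -0.3], "gripper": 1}, {"translation": [-0.7, -0.78, 0.17], "angular": [0.0, 0.0, -0.3], "gripper": 1}, {"translation": [-0.67, -0.81, 0.16], "angular": [0.0, 0.0, -0.29], "gripper": 1}, {"translation": [-0.63, -0.84, 0.17], "angular": [0.0, 0.0, -0.3], "gripper": 1}, {"translation": [-0.6, -0.87, 0.16], "angular": [0.0, 0.0, -0.29], "gripper": 1}, {"translation": [-0.56, -0.89, 0.17], "angular": [0.0, 0.0, -0.3], "gripper": 1}, {"translation": [-0.52, -0.91, 0.16], "angular": [0.0, 0.0, -0.29], "gripper": 1}, {"translation": [-0.49, -0.93, 0.17], "angular": [0.0, 0.0, -0.3], "gripper": 1}, {"translation": [-0.45, -0.95, 0.16], "angular": [0.0, 0.0, -0.29], "gripper": 1}]
```

Call:
step_arm:
  deltas:
    - {"translation": [-0.73,-0.75,0.17],"angular": [0,0,-0.3],"gripper": 1}
    - {"translation": [-0.7,-0.78,0.17],"angular": [0,0,-0.3],"gripper": 1}
    - {"translation": [-0.67,-0.81,0.16],"angular": [0,0,-0.29],"gripper": 1}
    - {"translation": [-0.63,-0.84,0.17],"angular": [0,0,-0.3],"gripper": 1}
    - {"translation": [-0.6,-0.87,0.16],"angular": [0,0,-0.29],"gripper": 1}
    - {"translation": [-0.56,-0.89,0.17],"angular": [0,0,-0.3],"gripper": 1}
    - {"translation": [-0.52,-0.91,0.16],"angular": [0,0,-0.29],"gripper": 1}
    - {"translation": [-0.49,-0.93,0.17],"angular": [0,0,-0.3],"gripper": 1}
    - {"translation": [-0.45,-0.95,0.16],"angular": [0,0,-0.29],"gripper": 1}
    - {"translation": [0,0,0],"angular": [0,0,0],"gripper": 1}
    - {"translation": [0,0,0],"angular": [0,0,0],"gripper": 1}

```text
clock: 2.33
tcp_pos: [0.4199, 0.1702, 0.3304]
tool_rot: [[-1.0, 0.001, 0.0], [0.001, 1.0, 0.0], [-0.0, 0.0, -1.0]]
contact_force: [0.5, -0.6, -0.0]
opening: 0.0852
```

```bash
python3 - <<'E'
from h import *
p=shot('wrist','w1.png');np.save('w1.npy',p,allow_pickle=True)
for k in['holder_a','stage','green_vial','blue_bottle','dish']:
    for d in spotter.outline_of(p,k)[:3]: print(k,round(d['p'],2),d['extent'])
E
```

```text
stage 0.83 [214.7, 152.3, 331.1, 256.5]
green_vial 0.62 [264.4, 297.5, 290.4, 335.8]
blue_bottle 0.75 [187.9, 290.5, 224.2, 348.1]
dish 0.98 [302.9, 287.4, 358.1, 335.3]
```

View pics/w1.png

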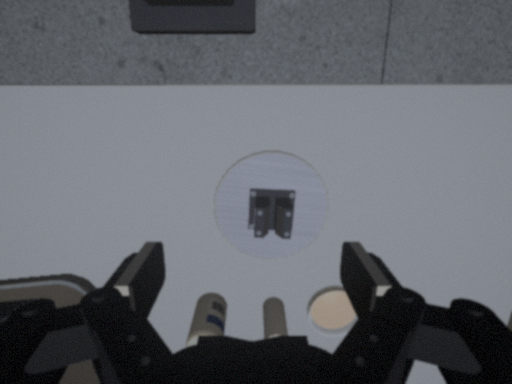

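```bash
python3 - <<'E'
from h import *
p=np.load('w1.npy',allow_pickle=True).item()
print(p['eye'],np.round(p['attitude'],3).tolist())
ms=[((214.7,204),.008),((331,204),.008),((272,152),.008),((272,257),.008)]
for a,z in ms: print(ray(p,*a,z).round(4))
c=p['frame'][170:260,230:320];cv2.imwrite('pics/w1c.png',cv2.resize(c,None,fx=6.5,fy=6.5,interpolation=cv2.INTER_CUBIC))
E
```

```text
[0.34426119 0.17087605 0.29922714] [[0.001, 0.955, 0.297], [1.0, -0.001, -0.0], [0.0, 0.297, -0.955]]
[0.4522 0.1323 0.008 ]
[0.4522 0.2518 0.008 ]
[0.3982 0.1902 0.008 ]
[0.5136 0.1923 0.008 ]
```

View pics/w1c.png

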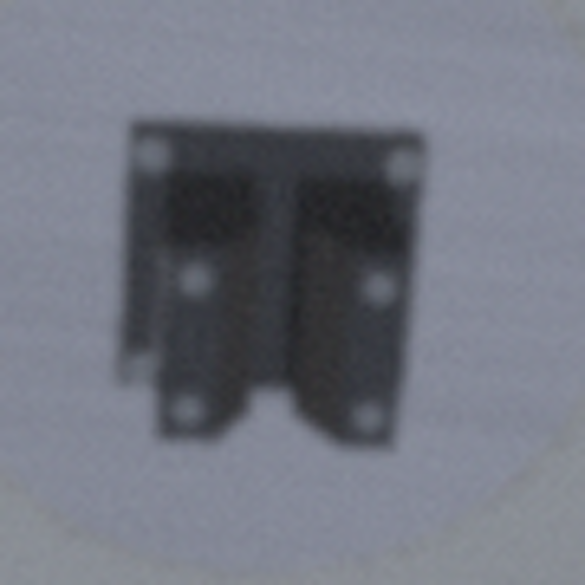

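```bash
python3 - <<'E'
from h import *
from scipy.optimize import least_squares
p=np.load('w1.npy',allow_pickle=True).item()
L=np.array([[-22,-23,4],[-22,23,4],[15,-17,36],[15,17,36],[-15,-17,36],[-15,17,36]])/1e3
q=np.array([[133,125],[424,137],[160,435],[393,447],[163,247],[406,252]])/6.5+[230,170]
def W(v):
    c,s=np.cos(v[2]),np.sin(v[2]);return L@np.array([[c,s,0],[-s,c,0],[0,0,1]])+[v[0],v[1],.008]
r=least_squares(lambda v:(proj(p,W(v))-q).ravel(),[.457,.19,0]);print(r.x,r.fun.reshape(-1,2).round(1))
print(((proj(p,[r.x[0]+.015,r.x[1],.026])-[230,170])*6.5))
E
```

```text
[ 0.4578732   0.1902551  -0.03908759] [[-1.  -0. ]
 [ 0.2 -0.2]
 [-0.4  0.6]
 [ 0.1  0. ]
 [ 0.5 -0.5]
 [ 0.6  0.1]]
[[271.71882336 389.37793709]]
```

```bash
python3 -c "
from h import *
plan([((.395,-.15,.31),1.80)],1)"
```

```text
7 end [ 0.3949 -0.1498  0.3098] yang 1.7997
[{"translation": [0.07, -0.92, 0.06], "angular": [0.0, 0.0, -0.23], "gripper": 1}, {"translation": [0.1, -0.91, 0.06], "angular": [0.0, 0.0, -0.23], "gripper": 1}, {"translation": [0.13, -0.91, 0.06], "angular": [0.0, 0.0, -0.23], "gripper": 1}, {"translation": [0.16, -0.91, 0.06], "angular": [0.0, 0.0, -0.24], "gripper": 1}, {"translation": [0.19, -0.9, 0.06], "angular": [0.0, 0.0, -0.23], "gripper": 1}, {"translation": [0.22, -0.89, 0.05], "angular": [0.0, 0.0, -0.24], "gripper": 1}, {"translation": [0.25, -0.88, 0.06], "angular": [0.0, 0.0, -0.23], "gripper": 1}]
```

Call:
step_arm:
  deltas:
    - {"translation": [0.07,-0.92,0.06],"angular": [0,0,-0.23],"gripper": 1}
    - {"translation": [0.1,-0.91,0.06],"angular": [0,0,-0.23],"gripper": 1}
    - {"translation": [0.13,-0.91,0.06],"angular": [0,0,-0.23],"gripper": 1}
    - {"translation": [0.16,-0.91,0.06],"angular": [0,0,-0.24],"gripper": 1}
    - {"translation": [0.19,-0.9,0.06],"angular": [0,0,-0.23],"gripper": 1}
    - {"translation": [0.22,-0.89,0.05],"angular": [0,0,-0.24],"gripper": 1}
    - {"translation": [0.25,-0.88,0.06],"angular": [0,0,-0.23],"gripper": 1}
    - {"translation": [0,0,0],"angular": [0,0,0],"gripper": 1}
    - {"translation": [0,0,0],"angular": [0,0,0],"gripper": 1}

```text
clock: 3.75
tcp_pos: [0.3947, -0.15, 0.3096]
tool_rot: [[-0.974, -0.226, -0.0], [-0.226, 0.974, 0.001], [0.0, 0.001, -1.0]]
contact_force: [-0.6, 0.3, -0.2]
opening: 0.0857
```

```bash
python3 - <<'E'
from h import *
p=shot('wrist','w2.png');np.save('w2.npy',p,allow_pickle=True)
for k in['gauge','gauge_handle']:
    for d in spotter.outline_of(p,k)[:3]: print(k,round(d['p'],2),d['extent'])
u,v=proj(p,[.43,-.145,.05])[0];print(u,v)
u=int(u);v=int(v);c=p['frame'][max(v-70,0):v+70,u-90:u+90];print(u-90,max(v-70,0));cv2.imwrite('pics/w2c.png',cv2.resize(c,None,fx=4.2,fy=4.2,interpolation=cv2.INTER_CUBIC))
E
```

```text
gauge 0.69 [185.6, 205.5, 314.2, 259.2]
gauge_handle 0.68 [185.9, 204.6, 310.9, 259.6]
gauge_handle 0.41 [58.3, 370.4, 74.7, 381.9]
247.65236408112173 233.89575297103858
157 163
```

View pics/w2c.png

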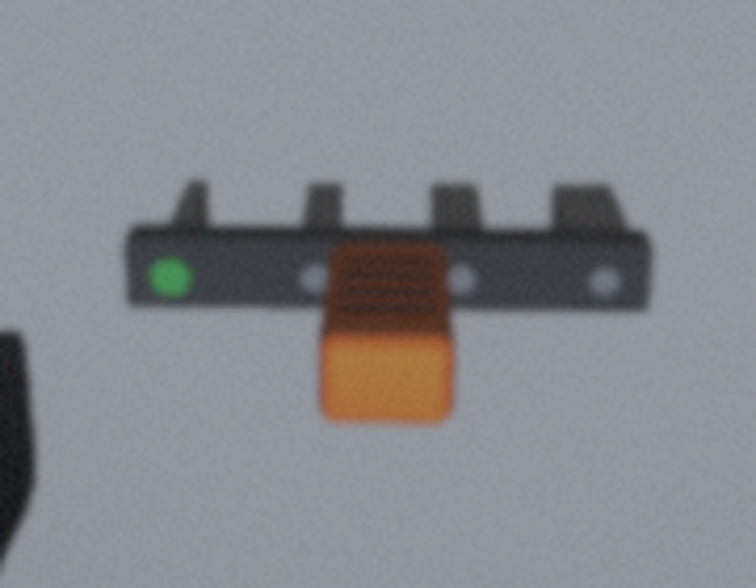

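View pics/w2.png

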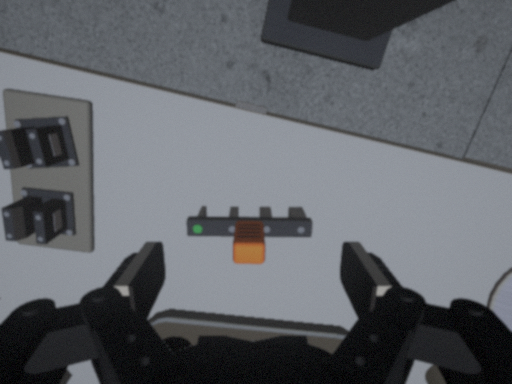

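```bash
python3 - <<'E'
from h import *
from scipy.optimize import least_squares
p=np.load('w2.npy',allow_pickle=True).item()
L=np.array([[-8,-55,38],[-8,55,38],[8,-55,38],[8,55,38],[-9,-12,82],[-9,12,82],[9,-12,82],[9,12,82]])/1e3
q=np.array([[130,232],[648,236],[128,304],[650,307],[325,338],[449,338],[322,420],[452,420]])/4.2+[157,163]
def W(v):
    c,s=np.cos(v[2]),np.sin(v[2]);return v[3]*L@np.array([[c,s,0],[-s,c,0],[0,0,1]])+[v[0],v[1],0]
for k in (0,1):
    r=least_squares(lambda v:(proj(p,W(v if k else [*v[:3],1]))-q).ravel(),[.43,-.145,.23,1]);print(r.x,r.fun.reshape(-1,2).round(1).tolist())
E
```

```text
[ 0.42956544 -0.14350683  0.22092977  1.        ] [[-2.1, 0.6], [2.1, 0.4], [-0.6, 0.3], [0.4, 0.3], [-1.8, -1.5], [1.9, -1.3], [-0.8, 0.9], [0.7, 1.1]]
[ 0.43016841 -0.14338116  0.22089251  0.98025742] [[-0.6, 1.1], [0.6, 0.9], [0.9, 0.4], [-1.0, 0.4], [-1.3, -1.6], [1.5, -1.4], [-0.3, 0.2], [0.3, 0.4]]
```

```bash
python3 -c "
from h import *
plan([((.4298,-.1434,.26),1.7917),((.4298,-.1434,.216),1.7917,.025)],1,dec=3)"
```

```text
4 end [ 0.4298 -0.1434  0.216 ] yang 1.7917
[{"translation": [-0.354, -0.021, 0.496], "angular": [0.001, 0.0, 0.03], "gripper": 1}, {"translation": [-0.355, -0.019, 0.497], "angular": [0.0, 0.0, 0.029], "gripper": 1}, {"translation": [0.0, 0.0, 0.44], "angular": [0.0, 0.0, 0.0], "gripper": 1}, {"translation": [0.0, 0.0, 0.44], "angular": [0.0, 0.0, 0.0], "gripper": 1}]
```

Call:
step_arm:
  deltas:
    - {"translation": [-0.354,-0.02,0.497],"angular": [0,0,0.03],"gripper": 1}
    - {"translation": [-0.355,-0.02,0.497],"angular": [0,0,0.03],"gripper": 1}
    - {"translation": [0,0,0.44],"angular": [0,0,0],"gripper": 1}
    - {"translation": [0,0,0.44],"angular": [0,0,0],"gripper": 1}
    - {"translation": [0,0,0],"angular": [0,0,0],"gripper": 1}
    - {"translation": [0,0,0],"angular": [0,0,0],"gripper": -1}
    - {"translation": [0,0,0],"angular": [0,0,0],"gripper": -1}
    - {"translation": [0,0,0],"angular": [0,0,0],"gripper": -1}
    - {"translation": [0,0,0],"angular": [0,0,0],"gripper": -1}
    - {"translation": [0,0,0],"angular": [0,0,0],"gripper": -1}
    - {"translation": [0,0,0],"angular": [0,0,0],"gripper": -1}
  force: 60

```text
clock: 5.28
tcp_pos: [0.4301, -0.1449, 0.2168]
tool_rot: [[-0.976, -0.217, 0.001], [-0.217, 0.976, -0.001], [-0.001, -0.001, -1.0]]
contact_force: [-0.7, 1.1, 6.7]
opening: 0.0233
```

```bash
python3 - <<'E'
from h import *
p=shot('wrist','w3.png');s=arm.read_state();print(s['opening'],s['tcp_pos'],s['contact_force'])
p=shot('side');u,v=proj(p,[.43,-.143,.05])[0].astype(int);cv2.imwrite('pics/s3.png',cv2.resize(p['frame'][v-60:v+50,u-70:u+70],None,fx=5,fy=5,interpolation=2))
E
```

```text
0.023223892142471985 [ 0.43007501 -0.14486993  0.21674024] [-1.12020291  0.15469148  5.74988925]
```

View pics/w3.png

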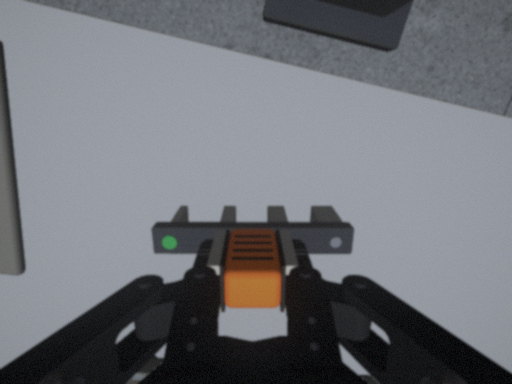

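View pics/s3.png

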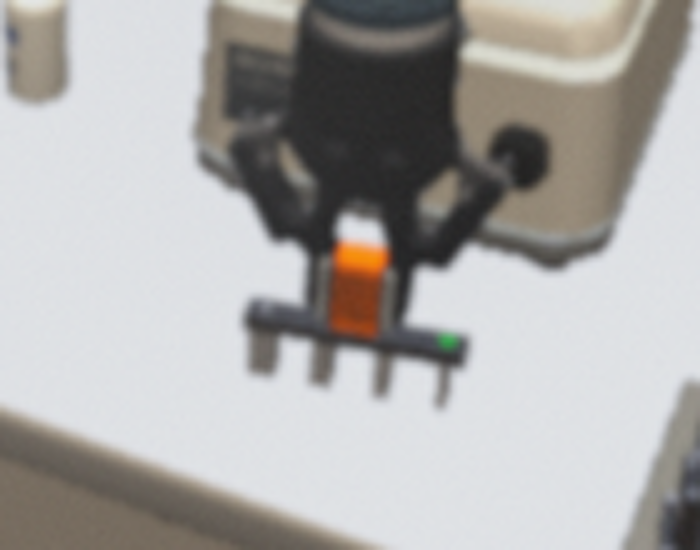

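```bash
python3 -c "
from h import *
plan([((.43,-.1434,.30),1.7917,.045),((.4593,.235,.29),1.532)],-1,start=((.43,-.1434,.216),1.7917),dec=2)
p=np.load('w1.npy',allow_pickle=True).item()
for a,z in [((330,311),.006),((206,293),.0),((277,299),.0)]: print(ray(p,*a,z))
"
```

```text
10 end [0.4595 0.235  0.29  ] yang 1.532
[{"translation": [0.0, 0.0, -0.84], "angular": [0.0, 0.0, 0.0], "gripper": -1}, {"translation": [0.0, 0.0, -0.84], "angular": [0.0, 0.0, 0.0], "gripper": -1}, {"translation": [-0.28, 0.91, 0.03], "angular": [0.0, 0.0, 0.23], "gripper": -1}, {"translation": [-0.25, 0.92, 0.02], "angular": [0.0, 0.0, 0.23], "gripper": -1}, {"translation": [-0.22, 0.92, 0.03], "angular": [0.0, 0.0, 0.23], "gripper": -1}, {"translation": [-0.19, 0.93, 0.02], "angular": [0.0, 0.0, 0.23], "gripper": -1}, {"translation": [-0.16, 0.93, 0.03], "angular": [0.0, 0.0, 0.23], "gripper": -1}, {"translation": [-0.13, 0.94, 0.02], "angular": [0.0, 0.0, 0.24], "gripper": -1}, {"translation": [-0.1, 0.94, 0.03], "angular": [0.0, 0.0, 0.23], "gripper": -1}, {"translation": [-0.07, 0.95, 0.02], "angular": [0.0, 0.0, 0.24], "gripper": -1}]
[0.58583383 0.26144516 0.006     ]
[0.56550299 0.11695263 0.        ]
[0.57383831 0.19984638 0.        ]
```

Call:
step_arm:
  deltas:
    - {"translation": [0,0,-0.84],"angular": [0,0,0],"gripper": -1}
    - {"translation": [0,0,-0.84],"angular": [0,0,0],"gripper": -1}
    - {"translation": [-0.28,0.91,0.03],"angular": [0,0,0.23],"gripper": -1}
    - {"translation": [-0.25,0.92,0.02],"angular": [0,0,0.23],"gripper": -1}
    - {"translation": [-0.22,0.92,0.03],"angular": [0,0,0.23],"gripper": -1}
    - {"translation": [-0.19,0.93,0.02],"angular": [0,0,0.23],"gripper": -1}
    - {"translation": [-0.16,0.93,0.03],"angular": [0,0,0.23],"gripper": -1}
    - {"translation": [-0.13,0.94,0.02],"angular": [0,0,0.24],"gripper": -1}
    - {"translation": [-0.1,0.94,0.03],"angular": [0,0,0.23],"gripper": -1}
    - {"translation": [-0.07,0.95,0.02],"angular": [0,0,0.24],"gripper": -1}
    - {"translation": [0,0,0],"angular": [0,0,0],"gripper": -1}
    - {"translation": [0,0,0],"angular": [0,0,0],"gripper": -1}

```text
clock: 6.88
tcp_pos: [0.4595, 0.2335, 0.2892]
tool_rot: [[-0.999, 0.04, -0.002], [0.04, 0.999, -0.001], [0.002, -0.001, -1.0]]
contact_force: [1.4, -0.0, -1.3]
opening: 0.0236
```

```bash
python3 - <<'E'
from h import *
p=shot('wrist','w4.png');np.save('w4.npy',p,allow_pickle=True);s=arm.read_state();print(s['opening'],s['tcp_pos'],s['contact_force'],s['tool_rot'])
cv2.imwrite('pics/w4c.png',cv2.resize(p['frame'][150:340,130:380],None,fx=3.2,fy=3.1578947,interpolation=cv2.INTER_CUBIC))
p=shot('side');u,v=proj(p,[.46,.235,.08])[0].astype(int);cv2.imwrite('pics/s4.png',cv2.resize(p['frame'][v-50:v+60,u-60:u+80],None,fx=5,fy=5,interpolation=2))
E
```

```text
0.023357494859522276 [0.45967095 0.23305707 0.28937456] [-0.67034644  0.19730915 -1.54986485] [[-9.99141130e-01  4.14161393e-02 -1.30615451e-03]
 [ 4.14169630e-02  9.99141763e-01 -6.10018105e-04]
 [ 1.27976893e-03 -6.63591132e-04 -9.99998961e-01]]
```

View pics/w4c.png

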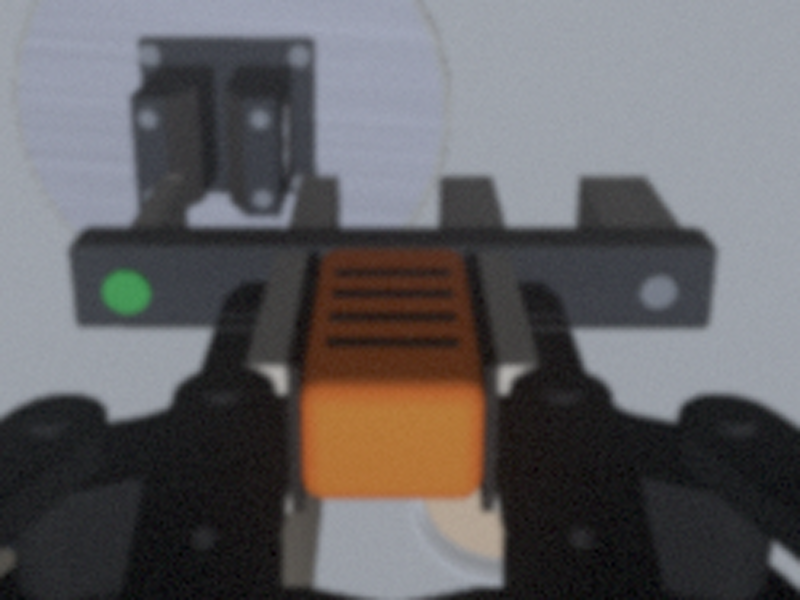

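View pics/s4.png

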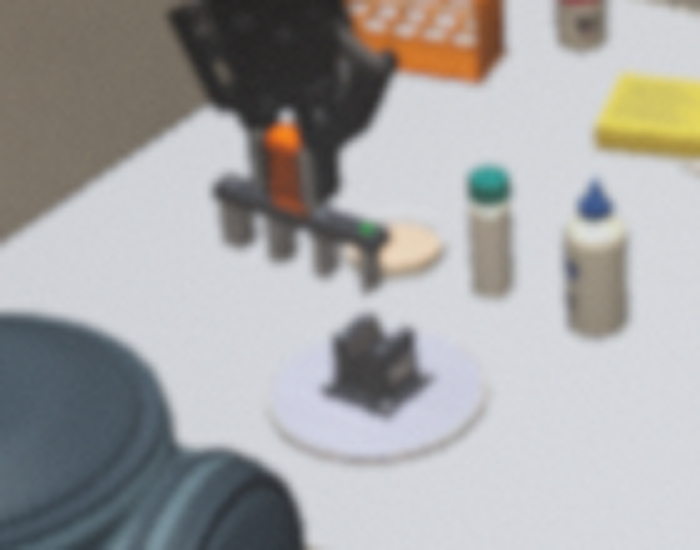

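```bash
cat >> h.py <<'E'
from scipy.optimize import least_squares
GL=np.array([[-8,-55,38],[-8,55,38],[8,-55,38],[8,55,38],[-9,-12,82],[-9,12,82],[9,-12,82],[9,12,82],[-7,-19,0],[-7,-11,0],[-7,9.5,0],[-7,20.5,0],[-7,38,0],[-7,52,0]])/1e3
def fitg(p,q,x0,L=GL):
    W=lambda v:L@Rn.from_euler('zyx',v[3:]).as_matrix().T+v[:3]
    r=least_squares(lambda v:(proj(p,W(v))-q).ravel(),x0,loss='soft_l1');return r.x,(proj(p,W(r.x))-q)
E
python3 - <<'E'
from h import *
p=np.load('w4.npy',allow_pickle=True).item()
q=np.array([[76,238],[712,240],[78,326],[712,326],[308,385],[482,385],[304,497],[485,497],[298,178],[338,178],[443,178],[493,178],[582,178],[645,178]])/[3.2,600/190]+[130,150]
x,r=fitg(p,q,[.4595,.233,.075,-.04,0,0]);print(x.round(4),r.round(1).tolist())
s=arm.read_state();R=np.array(s['tool_rot'])
print('in tool',(R.T@(x[:3]-s['tcp_pos'])).round(4))
y=Rn.from_euler('zyx',x[3:]).as_matrix()
print('leaf1 tip',x[:3]+y@[0,-.045,0])
# holder refit from this pic: screws etc
L=np.array([[-22,-23,4],[-22,23,4],[15,17,36]])/1e3
h=np.array([[141,38],[314,40],[280,213]])/[3.2,600/190]+[130,150]
def W(v):
    c,s=np.cos(v[2]),np.sin(v[2]);return L@np.array([[c,s,0],[-s,c,0],[0,0,1]])+[v[0],v[1],.008]
rr=least_squares(lambda v:(proj(p,W(v))-h).ravel(),[.457,.19,0]);print(rr.x,rr.fun.round(1))
E
```

```text
[ 0.462   0.2346  0.0687 -0.0412 -0.0087  0.0031] [[-0.6, 2.4], [1.3, 2.3], [1.5, 0.6], [-1.4, 1.2], [-2.4, -1.5], [2.1, -1.3], [-0.0, 0.3], [-0.1, 0.5], [1.9, -0.6], [1.4, -0.5], [-0.8, -0.4], [-0.0, -0.4], [-1.7, -0.3], [-0.4, -0.3]]
in tool [-0.0024  0.002   0.2208]
leaf1 tip [0.46017427 0.189652   0.06858739]
[ 0.45755323  0.1908699  -0.05330803] [-0.9 -0.5  0.4 -0.4  0.5  0.9]
```

```bash
python3 - <<'E'
from h import *
p=np.load('w4.npy',allow_pickle=True).item()
q=np.array([[76,238],[712,240],[78,326],[712,326],[308,385],[482,385],[304,497],[485,497],[298,178],[338,178],[443,178],[493,178],[582,178],[645,178]])/[3.2,600/190]+[130,150]
s=arm.read_state();R=np.array(s['tool_rot'])
for L in (slice(0,14),slice(8,14),slice(0,4),slice(4,8)):
  W=lambda v:GL[L]@Rn.from_euler('z',v[2]).as_matrix().T+[v[0],v[1],.0726]
  r=least_squares(lambda v:(proj(p,W(v))-q[L]).ravel(),[.46,.235,-.04],loss='soft_l1')
  print(r.x,(R.T@(np.r_[r.x[:2],.0726]-s['tcp_pos'])).round(4),np.abs(r.fun).max())
E
```

```text
[ 0.4594475   0.23440424 -0.04739415] [2.000e-04 1.700e-03 2.169e-01] 3.7084887513521494
[ 0.46086743  0.23427001 -0.03994468] [-0.0012  0.0016  0.2169] 1.1263897841415087
[ 0.4588083   0.23463713 -0.04118929] [0.0009 0.0019 0.2169] 4.184455341028013
[ 0.45892617  0.23445885 -0.04001787] [0.0007 0.0017 0.2169] 3.4696598334337523
```

Call:
step_arm:
  deltas:
    - {"translation": [0.01,0.02,0.22],"angular": [0,0,0],"gripper": -1}
    - {"translation": [0,0,0.22],"angular": [0,0,0],"gripper": -1}
    - {"translation": [0,0,0],"angular": [0,0,0],"gripper": -1}

```text
clock: 7.35
tcp_pos: [0.4589, 0.2343, 0.2663]
tool_rot: [[-0.999, 0.041, -0.003], [0.041, 0.999, -0.001], [0.003, -0.001, -1.0]]
contact_force: [-0.8, -0.2, -1.0]
opening: 0.0233
```

```bash
python3 - <<'E'
from h import *
s=arm.read_state();print(s['tcp_pos'],s['contact_force'])
p=shot('wrist','w5.png')
cv2.imwrite('pics/w5c.png',cv2.resize(p['frame'][150:340,130:380],None,fx=3.2,fy=3.1578947,interpolation=cv2.INTER_CUBIC))
p=shot('side');u,v=proj(p,[.46,.205,.05])[0].astype(int);cv2.imwrite('pics/s5.png',cv2.resize(p['frame'][v-30:v+30,u-40:u+40],None,fx=9,fy=9,interpolation=2))
E
```

```text
[0.45891132 0.23427105 0.26629353] [-0.75153003 -0.22032012 -0.99525366]
```

View pics/w5c.png

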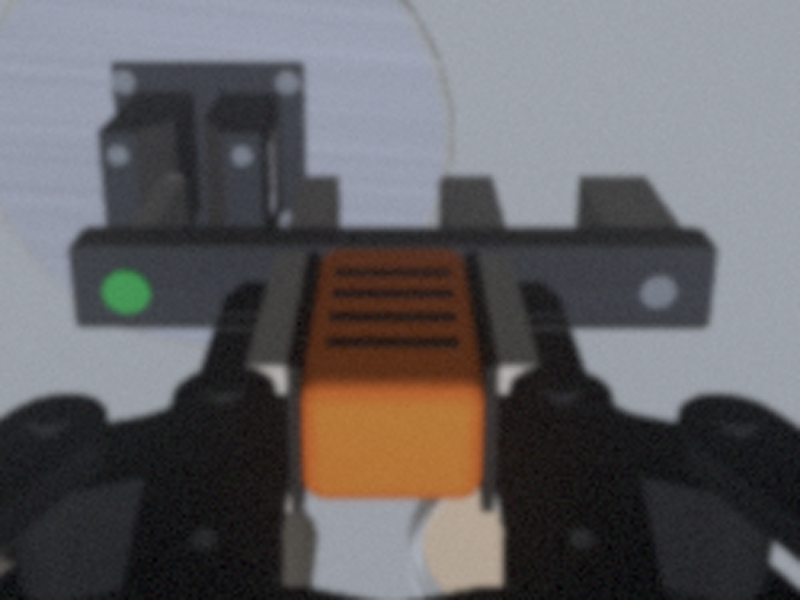

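View pics/s5.png

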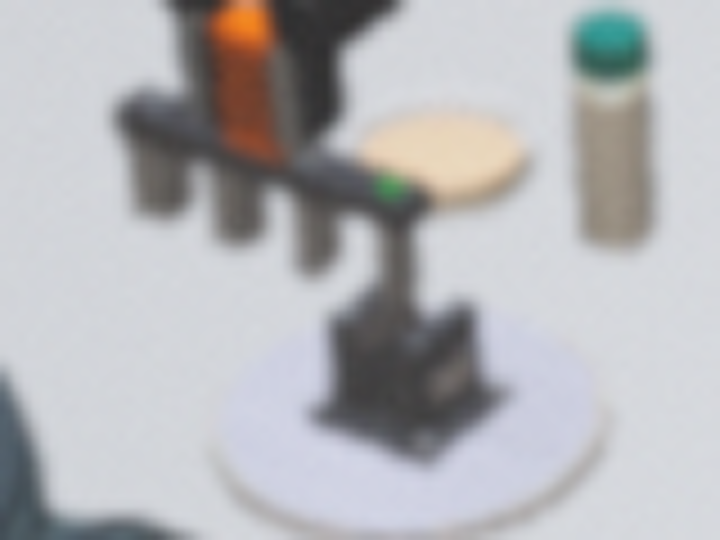

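Call:
step_arm:
  deltas:
    - {"translation": [0,0,0.14],"angular": [0,0,0],"gripper": -1}
    - {"translation": [0,0,0.14],"angular": [0,0,0],"gripper": -1}
    - {"translation": [0,0,0.14],"angular": [0,0,0],"gripper": -1}
    - {"translation": [0,0,0.14],"angular": [0,0,0],"gripper": -1}
    - {"translation": [0,0,0],"angular": [0,0,0],"gripper": -1}

```text
clock: 8.07
tcp_pos: [0.4592, 0.2347, 0.2392]
tool_rot: [[-0.999, 0.041, -0.002], [0.041, 0.999, -0.0], [0.002, -0.0, -1.0]]
contact_force: [0.6, 0.1, -1.8]
opening: 0.0235
```

Call:
step_arm:
  deltas:
    - {"translation": [0,0,0.06],"angular": [0,0,0],"gripper": -1}
    - {"translation": [0,0,0.04],"angular": [0,0,0],"gripper": -1}
    - {"translation": [0,0,0],"angular": [0,0,0],"gripper": -1}

```text
clock: 8.45
tcp_pos: [0.4595, 0.2348, 0.2349]
tool_rot: [[-0.999, 0.041, -0.0], [0.041, 0.999, -0.0], [0.0, -0.0, -1.0]]
contact_force: [-0.3, -0.2, -1.5]
opening: 0.0235
```

Call:
step_arm:
  deltas:
    - {"translation": [0,0,0.03],"angular": [0,0,0],"gripper": -1}
    - {"translation": [0,0,0.02],"angular": [0,0,0],"gripper": -1}
    - {"translation": [0,0,0],"angular": [0,0,0],"gripper": -1}

```text
clock: 8.82
tcp_pos: [0.4596, 0.2348, 0.2328]
tool_rot: [[-0.999, 0.041, 0.0], [0.041, 0.999, 0.0], [-0.0, 0.0, -1.0]]
contact_force: [-1.7, -0.6, 0.8]
opening: 0.0231
```

Call:
step_arm:
  deltas:
    - {"translation": [0,0,0.02],"angular": [0,0,0],"gripper": -1}
    - {"translation": [0,0,0],"angular": [0,0,0],"gripper": -1}
    - {"translation": [0,0,0],"angular": [0,0,0],"gripper": -1}

```text
clock: 9.2
tcp_pos: [0.4598, 0.2349, 0.2326]
tool_rot: [[-0.999, 0.041, -0.0], [0.041, 0.999, -0.0], [0.0, -0.0, -1.0]]
contact_force: [-5.4, -0.7, 9.2]
opening: 0.0234
```

```bash
python3 - <<'E'
from h import *
s=arm.read_state();print(s['tcp_pos'],s['contact_force'])
p=shot('wrist','w6.png')
cv2.imwrite('pics/w6c.png',cv2.resize(p['frame'][150:340,130:380],None,fx=2.6,fy=2.6,interpolation=cv2.INTER_CUBIC))
p=shot('side');u,v=proj(p,[.46,.205,.05])[0].astype(int);cv2.imwrite('pics/s6.png',cv2.resize(p['frame'][v-30:v+30,u-40:u+40],None,fx=9,fy=9,interpolation=2))
E
```

```text
[0.45975979 0.23490699 0.23264646] [-5.40771245 -0.74723114  9.1745684 ]
```

View pics/s6.png

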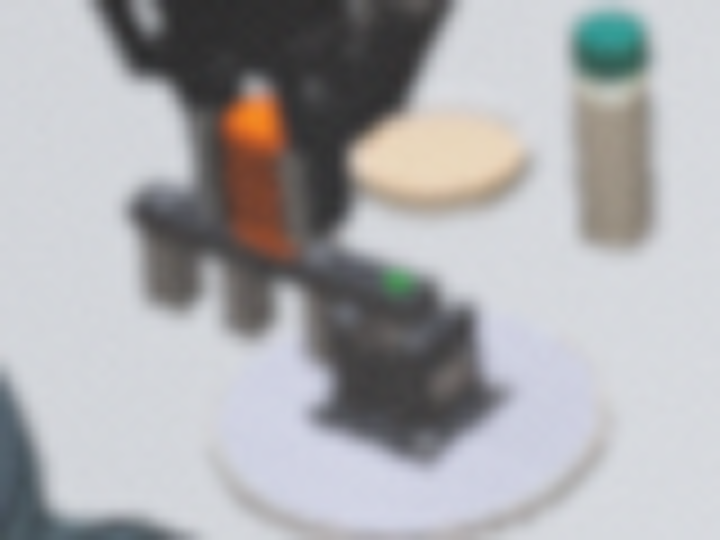

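View pics/w6c.png

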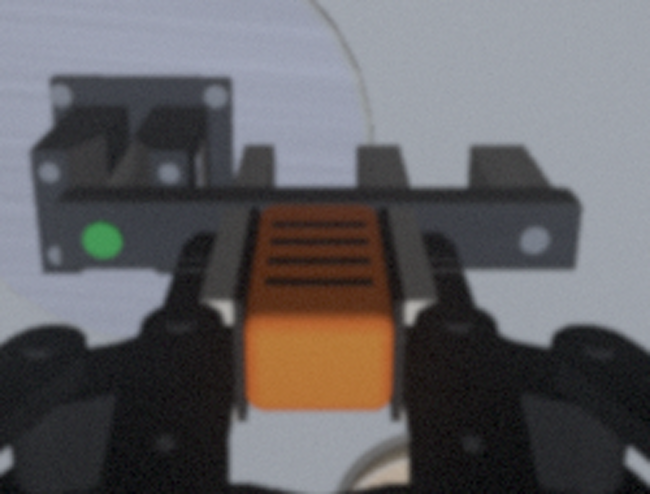

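Call:
step_arm:
  deltas:
    - {"translation": [0,0,-0.38],"angular": [0,0,0],"gripper": -1}
    - {"translation": [0,0,-0.38],"angular": [0,0,0],"gripper": -1}
    - {"translation": [0,0,0],"angular": [0,0,0],"gripper": -1}
    - {"translation": [0,-0.3,0],"angular": [0,0,0],"gripper": -1}
    - {"translation": [0,-0.3,0],"angular": [0,0,0],"gripper": -1}
    - {"translation": [0,0,0],"angular": [0,0,0],"gripper": -1}
    - {"translation": [0,0,0],"angular": [0,0,0],"gripper": -1}

```text
clock: 10.18
tcp_pos: [0.4583, 0.2045, 0.2693]
tool_rot: [[-0.999, 0.042, -0.0], [0.042, 0.999, 0.0], [0.0, 0.0, -1.0]]
contact_force: [1.2, -0.4, -1.4]
opening: 0.0237
```

```bash
python3 - <<'E'
from h import *
s=arm.read_state();print(s['tcp_pos'],s['contact_force'])
p=shot('wrist','w7.png')
cv2.imwrite('pics/w7c.png',cv2.resize(p['frame'][150:340,130:380],None,fx=3.2,fy=3.1578947,interpolation=cv2.INTER_CUBIC))
E
```

```text
[0.45826417 0.20448506 0.26925156] [ 1.20738236 -0.43699855 -1.36407017]
```

View pics/w7c.png

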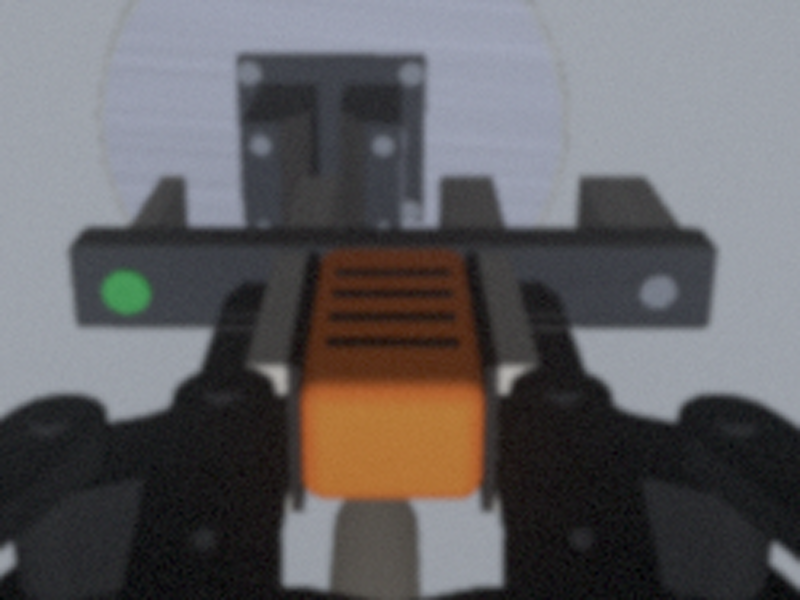

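Call:
step_arm:
  deltas:
    - {"translation": [0,0.01,0.15],"angular": [0,0,0],"gripper": -1}
    - {"translation": [0,0,0.15],"angular": [0,0,0],"gripper": -1}
    - {"translation": [0,0,0.04],"angular": [0,0,0],"gripper": -1}
    - {"translation": [0,0,0],"angular": [0,0,0],"gripper": -1}

```text
clock: 10.72
tcp_pos: [0.4581, 0.2051, 0.2521]
tool_rot: [[-0.999, 0.04, -0.001], [0.04, 0.999, -0.001], [0.001, -0.001, -1.0]]
contact_force: [0.3, -3.5, -1.9]
opening: 0.0234
```

Call:
step_arm:
  deltas:
    - {"translation": [0,0,0.02],"angular": [0,0,0],"gripper": -1}
    - {"translation": [0,0,0.02],"angular": [0,0,0],"gripper": -1}
    - {"translation": [0,0,0],"angular": [0,0,0],"gripper": -1}

```text
clock: 11.1
tcp_pos: [0.4586, 0.2051, 0.2513]
tool_rot: [[-0.999, 0.04, 0.0], [0.04, 0.999, -0.001], [-0.0, -0.001, -1.0]]
contact_force: [-3.4, -5.0, 5.1]
opening: 0.023
```

Call:
step_arm:
  deltas:
    - {"translation": [0,-0.015,0.01],"angular": [0,0,0],"gripper": -1}
    - {"translation": [0,0,0.01],"angular": [0,0,0],"gripper": -1}
    - {"translation": [0,0,0],"angular": [0,0,0],"gripper": -1}
    - {"translation": [0,0,0],"angular": [0,0,0],"gripper": -1}

```text
clock: 11.6
tcp_pos: [0.4587, 0.2046, 0.251]
tool_rot: [[-0.999, 0.041, 0.001], [0.041, 0.999, -0.0], [-0.001, -0.0, -1.0]]
contact_force: [-4.6, -4.1, 9.7]
opening: 0.0235
```

```bash
python3 - <<'E'
from h import *
s=arm.read_state();print(s['tcp_pos'],s['contact_force'],s['wrist_torque'])
p=shot('wrist','w8.png')
cv2.imwrite('pics/w8c.png',cv2.resize(p['frame'][150:340,130:380],None,fx=3.2,fy=3.1578947,interpolation=cv2.INTER_CUBIC))
p=shot('side');u,v=proj(p,[.46,.205,.05])[0].astype(int);cv2.imwrite('pics/s8.png',cv2.resize(p['frame'][v-30:v+30,u-40:u+40],None,fx=9,fy=9,interpolation=2))
E
```

```text
[0.45874195 0.20464966 0.25103353] [-4.64478723 -4.13587678  9.70277568] [-0.9037402   0.92236541 -0.01398029]
```

View pics/w8c.png

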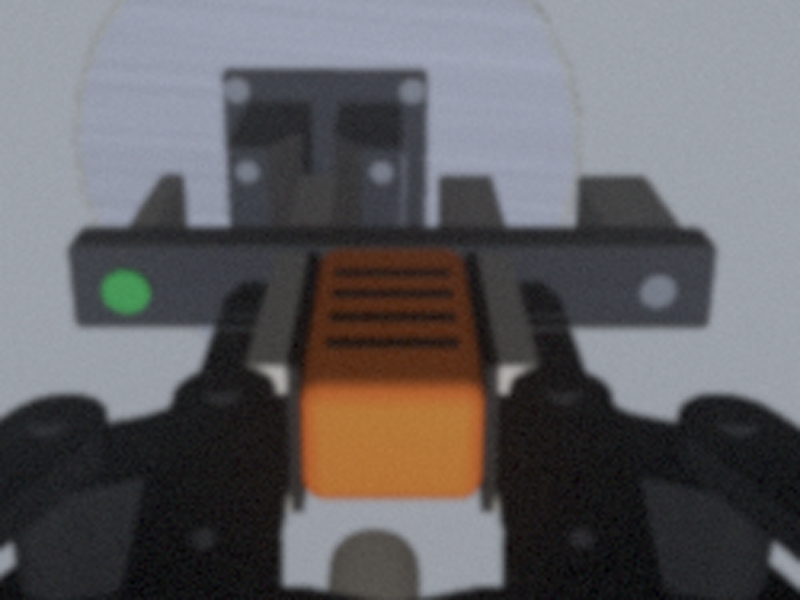

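View pics/s8.png

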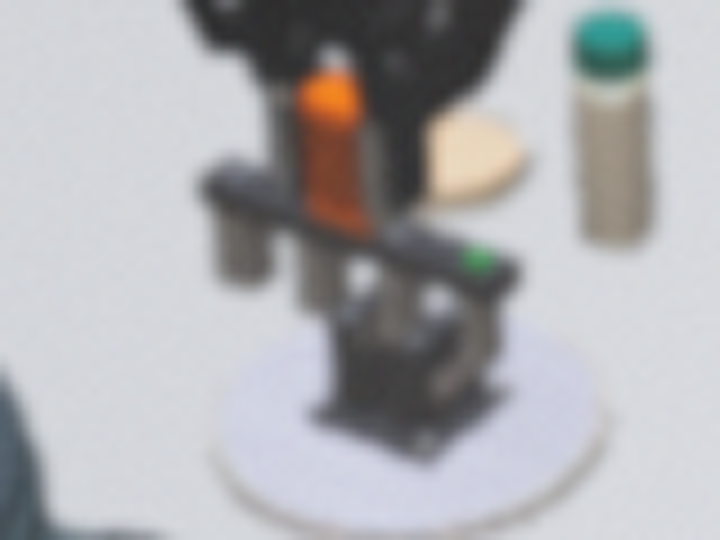

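Call:
step_arm:
  deltas:
    - {"translation": [0,-0.024,0],"angular": [0,0,0],"gripper": -1}
    - {"translation": [0,0,0],"angular": [0,0,0],"gripper": -1}
    - {"translation": [0,0,0],"angular": [0,0,0],"gripper": -1}

```text
clock: 12.08
tcp_pos: [0.4586, 0.204, 0.2511]
tool_rot: [[-0.999, 0.041, 0.001], [0.041, 0.999, 0.002], [-0.001, 0.002, -1.0]]
contact_force: [-3.9, 0.7, 8.5]
opening: 0.023
```

Call:
step_arm:
  deltas:
    - {"translation": [0,0.01,0.012],"angular": [0,0,0],"gripper": -1}
    - {"translation": [0,0,0],"angular": [0,0,0],"gripper": -1}
    - {"translation": [0,0,0],"angular": [0,0,0],"gripper": -1}

```text
clock: 12.45
tcp_pos: [0.4588, 0.2043, 0.2509]
tool_rot: [[-0.999, 0.041, 0.001], [0.041, 0.999, 0.001], [-0.001, 0.001, -1.0]]
contact_force: [-5.4, -1.5, 12.1]
opening: 0.0233
```

Call:
step_arm:
  deltas:
    - {"translation": [0,0,-0.2],"angular": [0,0,0],"gripper": -1}
    - {"translation": [0,0,-0.2],"angular": [0,0,0],"gripper": -1}
    - {"translation": [0,0,0],"angular": [0,0,0],"gripper": -1}
    - {"translation": [0,0.3,0],"angular": [0,0,0],"gripper": -1}
    - {"translation": [0,0.3,0],"angular": [0,0,0],"gripper": -1}
    - {"translation": [0,0,0],"angular": [0,0,0],"gripper": -1}
    - {"translation": [0,0,0],"angular": [0,0,0],"gripper": -1}

```text
clock: 13.32
tcp_pos: [0.4593, 0.2341, 0.2686]
tool_rot: [[-0.999, 0.04, -0.001], [0.04, 0.999, -0.0], [0.001, -0.0, -1.0]]
contact_force: [0.6, -0.6, -1.8]
opening: 0.0236
```

```bash
python3 - <<'E'
from h import *
s=arm.read_state();print(s['tcp_pos'],s['contact_force'])
p=shot('wrist','w9.png')
cv2.imwrite('pics/w9c.png',cv2.resize(p['frame'][150:340,130:380],None,fx=3.2,fy=3.1578947,interpolation=cv2.INTER_CUBIC))
E
```

```text
[0.45929127 0.23408293 0.26857498] [ 0.59818971 -0.61894606 -1.7507082 ]
```

View pics/w9c.png

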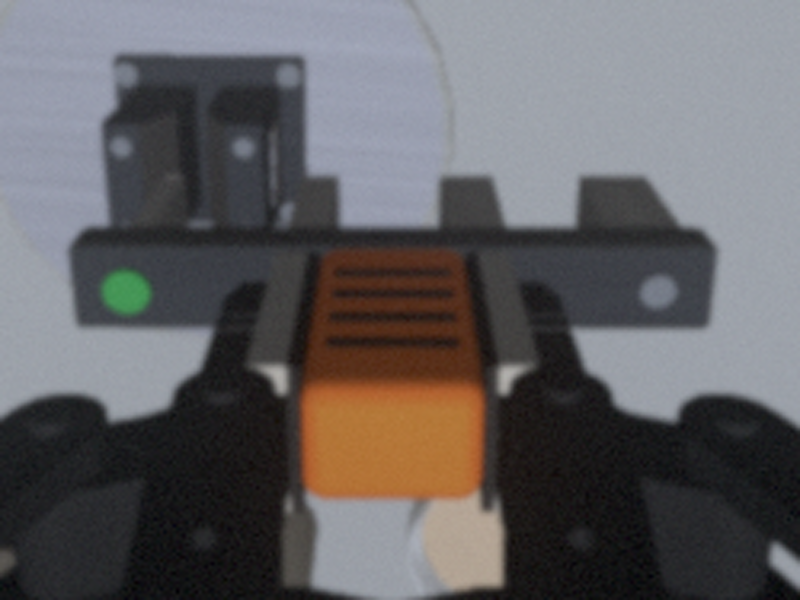

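Call:
step_arm:
  deltas:
    - {"translation": [0,0.01,0.16],"angular": [0,0,0],"gripper": -1}
    - {"translation": [0,0,0.16],"angular": [0,0,0],"gripper": -1}
    - {"translation": [0,0,0.16],"angular": [0,0,0],"gripper": -1}
    - {"translation": [0,0,0.14],"angular": [0,0,0],"gripper": -1}
    - {"translation": [0,0,0.03],"angular": [0,0,0],"gripper": -1}
    - {"translation": [0,0,0],"angular": [0,0,0],"gripper": -1}

```text
clock: 14.12
tcp_pos: [0.4595, 0.2343, 0.2364]
tool_rot: [[-0.999, 0.041, -0.0], [0.041, 0.999, -0.0], [0.0, -0.0, -1.0]]
contact_force: [0.8, 0.4, -2.4]
opening: 0.0235
```

Call:
step_arm:
  deltas:
    - {"translation": [0,0,0.04],"angular": [0,0,0],"gripper": -1}
    - {"translation": [0,0,0.03],"angular": [0,0,0],"gripper": -1}
    - {"translation": [0,0,0.015],"angular": [0,0,0],"gripper": -1}
    - {"translation": [0,0,0],"angular": [0,0,0],"gripper": -1}

```text
clock: 14.62
tcp_pos: [0.4596, 0.2344, 0.2327]
tool_rot: [[-0.999, 0.041, 0.0], [0.041, 0.999, -0.0], [-0.0, -0.0, -1.0]]
contact_force: [-2.0, -0.1, 4.8]
opening: 0.0233
```

Call:
step_arm:
  deltas:
    - {"translation": [0,0,0],"angular": [0,0,0],"gripper": -0.2}
    - {"translation": [0,0,0],"angular": [0,0,0],"gripper": 0.2}
    - {"translation": [0,0,0],"angular": [0,0,0],"gripper": 0.2}
    - {"translation": [0,0,0],"angular": [0,0,0],"gripper": 0.2}
    - {"translation": [0,0,0],"angular": [0,0,0],"gripper": 0.2}

```text
clock: 15.25
tcp_pos: [0.4595, 0.2343, 0.2321]
tool_rot: [[-0.999, 0.041, 0.0], [0.041, 0.999, -0.0], [-0.0, -0.0, -1.0]]
contact_force: [0.7, -0.5, -0.1]
opening: 0.0512
```

```bash
python3 - <<'E'
from h import *
s=arm.read_state();print(s['tcp_pos'],s['contact_force'],s['opening'])
p=shot('wrist','w10.png')
cv2.imwrite('pics/w10c.png',cv2.resize(p['frame'][150:340,130:380],None,fx=2.6,fy=2.6,interpolation=cv2.INTER_CUBIC))
p=shot('side');u,v=proj(p,[.46,.205,.05])[0].astype(int);cv2.imwrite('pics/s10.png',cv2.resize(p['frame'][v-35:v+30,u-40:u+40],None,fx=9,fy=9,interpolation=2))
E
```

```text
[0.45950001 0.23429273 0.23210822] [ 0.68945175 -0.53684871 -0.11947149] 0.05115928324076519
```

View pics/w10c.png

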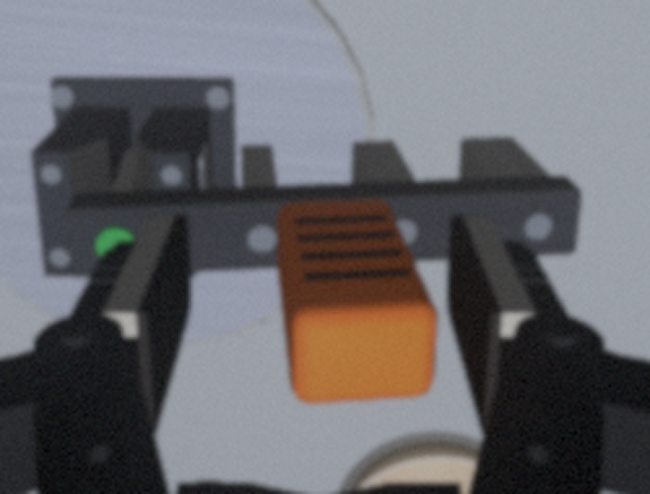

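View pics/s10.png

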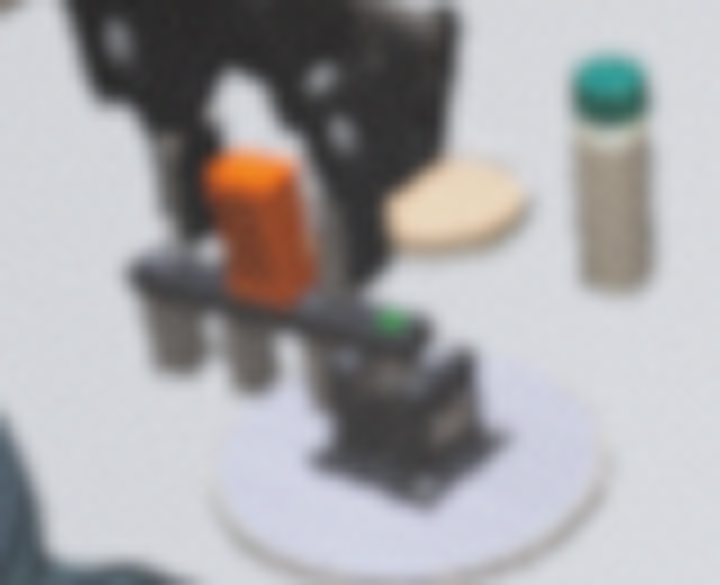

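Call:
step_arm:
  deltas:
    - {"translation": [0,0,0],"angular": [0,0,0],"gripper": 0.7}
    - {"translation": [0,0,-0.2],"angular": [0,0,0],"gripper": 0.7}
    - {"translation": [0,0,-0.8],"angular": [0,0,0],"gripper": 0.7}
    - {"translation": [0,0,-0.9],"angular": [0,0,0],"gripper": 0.7}
    - {"translation": [0.7,0,-0.5],"angular": [0,0,0],"gripper": 0.7}
    - {"translation": [0,0,0],"angular": [0,0,0],"gripper": 0.7}
    - {"translation": [0,0,0],"angular": [0,0,0],"gripper": 0.7}

```text
clock: 16.23
tcp_pos: [0.4245, 0.2357, 0.3521]
tool_rot: [[-0.999, 0.041, 0.0], [0.041, 0.999, -0.0], [-0.0, -0.0, -1.0]]
contact_force: [-0.3, -0.1, -0.0]
opening: 0.0728
```

```bash
python3 - <<'E'
from h import *
p=shot('wrist','w11.png');np.save('w11.npy',p,allow_pickle=True)
u,v=proj(p,[.46,.225,.05])[0].astype(int);print(u,v)
a,b=max(u-90,0),max(v-80,0);print(a,b)
cv2.imwrite('pics/w11c.png',cv2.resize(p['frame'][b:b+150,a:a+180],None,fx=4,fy=4,interpolation=cv2.INTER_CUBIC))
p=shot('side');np.save('s11.npy',p,allow_pickle=True);u,v=proj(p,[.46,.205,.05])[0].astype(int);print(u-45,v-40);cv2.imwrite('pics/s11.png',cv2.resize(p['frame'][v-40:v+30,u-45:u+45],None,fx=8,fy=8,interpolation=2))
E
```

```text
242 214
152 134
124 149
```

View pics/w11c.png

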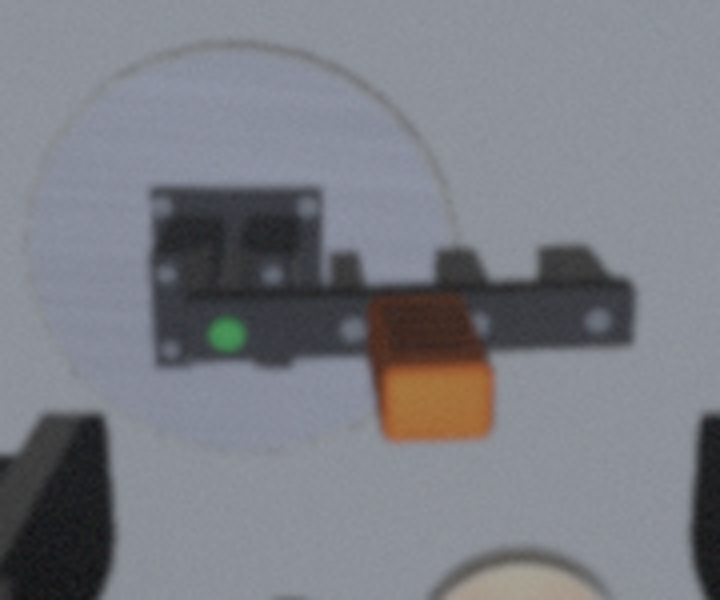

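View pics/s11.png

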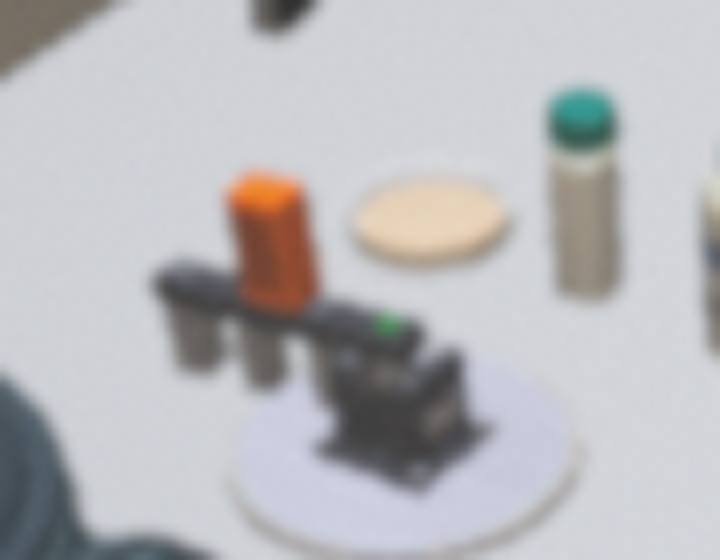

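```bash
python3 - <<'E'
from h import *
p=np.load('w11.npy',allow_pickle=True).item();s=np.load('s11.npy',allow_pickle=True).item()
L=np.array([[0,-45,38],[0,-15,38],[0,15,38],[0,45,38],[-8,55,38],[8,55,38],[-9,-12,82],[-9,12,82],[9,-12,82],[9,12,82],[-7,-19,0],[-7,-11,0],[-7,9.5,0],[-7,20.5,0],[-7,38,0],[-7,52,0]])/1e3
q=np.array([[227,334],[354,329],[480,323],[598,320],[632,280],[634,343],[383,365],[492,365],[386,440],[492,437],[335,253],[359,253],[438,250],[478,250],[541,248],[595,248]])/4+[152,134]
Ls=np.array([[0,-45,38],[0,0,82]])/1e3
qs=np.array([[389,325],[268,190]])/8+[124,149]
for use in (0,1):
  def f(v):
    M=Rn.from_euler('zyx',v[3:]).as_matrix()
    a=(proj(p,L@M.T+v[:3])-q).ravel()
    return np.r_[a,use*(proj(s,Ls@M.T+v[:3])-qs).ravel()]
  r=least_squares(f,[.46,.235,.016,0,0,0],loss='soft_l1')
  M=Rn.from_euler('zyx',r.x[3:]).as_matrix();t=r.x[:3]+M@[0,-.045,0]
  print(r.x.round(4),'tilt',np.arccos(M[2,2]).round(3),'leaf1',t.round(4),np.abs(r.fun).max().round(1))
  c,sn=np.cos(-.04),np.sin(-.04);d=t-[.4576,.1905,.008];print('in holder',c*d[0]+sn*d[1],-sn*d[0]+c*d[1],d[2])
E
```

```text
[ 0.4638  0.2354  0.0076 -0.0301 -0.0181 -0.0869] tilt 0.089 leaf1 [0.4624 0.1906 0.0115] 1.5
in holder 0.004835925541996181 0.00025575301348508274 0.0035230685041107088
[ 0.4633  0.2353  0.0092 -0.0304 -0.02   -0.0877] tilt 0.09 leaf1 [0.4619 0.1905 0.0131] 1.6
in holder 0.004290410019315981 0.00013674841953133118 0.00509468654610961
```

Call:
step_arm:
  deltas:
    - {"translation": [0,0,0],"angular": [0,0,0],"gripper": 0.7}
    - {"translation": [0,0,0],"angular": [0,0,0],"gripper": 0.7}
    - {"translation": [0,0,0],"angular": [0,0,0],"gripper": 0.7}
    - {"translation": [0,0,0],"angular": [0,0,0],"gripper": 0.7}

```text
clock: 16.82
tcp_pos: [0.4246, 0.2357, 0.3521]
tool_rot: [[-0.999, 0.041, -0.0], [0.041, 0.999, -0.0], [0.0, -0.0, -1.0]]
contact_force: [0.3, -0.0, 0.0]
opening: 0.0724
```

```bash
python3 - <<'E'
from h import *
a=np.load('w11.npy',allow_pickle=True).item()['frame'].astype(float);b=shot('wrist','w12.png')['frame'].astype(float)
c=np.abs(a-b)[134:284,152:332];print(c.mean(),c.max(), np.abs(a-b)[10:100,10:100].mean())
print(cv2.phaseCorrelate(np.float32(a[190:245,190:315].mean(2)),np.float32(b[190:245,190:315].mean(2))))
print(close_job())
E
```

```text
1.896679012345679 18.0 1.904732510288066
((0.38873475825597126, 0.21890105618065903), 1.0520806991577147)
the job is handed in; nothing more can be done
None
```

The slot on the stage takes only the 5 mm leaf, and I left the gauge standing in it on that leaf, released. I handed the job in at about 17 s.

**What I did:** I picked the gauge with the 110 mm bar; the other one in the scene measured about 144 mm.
- **5 mm leaf:** it went fully home, with the bar on the holder and about 10 N of contact.
- **8 mm leaf:** it stuck about 9.5 mm down in the mouth at roughly 10–14 N. Small shifts across the slot, with almost no side force, did not free it. The slot is therefore wider than 5 mm and narrower than 8 mm, probably about 6.5 mm.
- **5 mm leaf again:** it went fully home at the same height as before (TCP 0.2327 m against 0.2326 m), and I let go and backed off.

**Last checks:**
- **Tilt:** after release the gauge leaned about 0.09 rad toward its heavy side, within the 0.2 rad limit.
- **Leaf position:** the picture fit put the leaf tip about 0.2 mm off the slot's middle across it and 4.5 mm along it. The fitted height was 3.5–5 mm above the holder's base, lower than the 8 mm of fully home. It even falls about the level of the slot floor, so that number is off by a few millimetres.
- **At rest:** two pictures 0.6 s apart differed only by camera noise. A separate shift estimate between them gave 0.2–0.4 pixel, which I put down to noise.
- **Robot and bystanders:** the arm read about 0 N and was clear of everything. The vial and dish looked untouched in the pictures. I never took the arm or gauge near the bottle, and I did not measure any of the three again.

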